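# Seat the sugaring probe and hold the checker's dial at the third click

## Robot

A 6-joint arm with a two-finger parallel gripper is mounted at the origin on the work surface. World frame = base frame: x ahead of the robot, y to its left, z up, the work surface at z = 0. Lengths are in m, angles in degrees, forces in N, time in s.
With the tool pointing down it reaches from about 0.25 to 0.725 m from the base axis. Payload 9.7 kg.
Tool frame: the origin (TCP) lies midway between the tips of the shut fingers; the grasp point (between the pads) lies 19 mm behind it; z points along the fingers, y is the line along which they close (so a half turn about z gives the same grasp; the last joint's range is limited). The gripper opens to 85 mm and grips with 20 to 120 N. Pads are 22 mm wide; open, the fingers measure 114 mm over their backs; the gripper's body (76 mm by 85 mm) begins 54 mm behind the grasp point. The pads swing forward as they close: fully open they stand 13 mm farther back than shut.
Start: joints at [-64.4, 4.979, 10.078, 95.1, 0, 90], TCP at [0.238, -0.496, 0.231] pointing down, gripper open.
Joint ranges: [-179.16, 179.16], [-48.56, 103.87], [-65.8, 70.77], [-126.05, 130.52], [-82.76, 87.17], [-180, 180]. Speed limits (degrees/s): [127.2, 127.2, 147.25, 180, 180, 180].

## Interface

Orientations are given as [roll, pitch, yaw] about the fixed x, y, z axes, in that order (R = Rz(yaw) Ry(pitch) Rx(roll)).
In Python, from workcell import * gives the robot as it stands.
- The arm moves only by the tool servo_tool, never from a script. Its argument "moves" is a list of rows, each a list of 4 numbers: the shift along the world's x, y, z in fractions of the full range, 1 being 0.4 m, then the turn about the world's z in shares of 4 rad (1.0 is 4 rad). A call has 1 to 20 rows; each row is the pose to reach, as a shift and turn from the pose commanded when the call began; what a row does not reach only later rows make up. A row lasts 1/12 s, in which the tool goes at most 41.7 mm and 7.16 degrees, less where a joint would pass 70% of its speed; a pose out of reach is approached as far as the arm can. A shift or turn number past 1, either way, is cut back to 1. A call with a gripper value outside its range is refused whole. "claw" is the closure, from 0 (fully open) to 1 (shut), set as the call begins (left out, the last holds). The fingers move at their own pace and stop on an object; "force" is the grip in N (left out, the last holds). Time passes only in rows, so rows that repeat a pose let the fingers close. It gives the time, the measured TCP pose, the force, the opening and the grip force at its end, in the units of the state.
- get_obs(): the state, without advancing time (a new reading comes with each control period).
- camera(name): name is "scene" or "top" or "wrist"; returns the picture (384x512x3 uint8, red, green, blue); there is no depth.
- get_calibration(name): a dict with "fx", "fy", "cx", "cy" (pixels), "k1" (the pictures are not rectified: a ray, as slopes to the right and down, at radius r is drawn at 1 + k1 r^2 times it, then the intrinsics apply), "rvec" (rotation vector, rad) and "tvec" (3), from world to camera coordinates, as OpenCV has them; the wrist camera has in their place "tool_from_camera" (4x4, takes a point from camera to tool coordinates, whose origin is the TCP and whose axes are the flange's). Camera axes: x right, y down, z forward; pixel columns grow to the right and rows downward; lengths in m; the calibration is good to about 2 mm. A picture is of the moment at which its call begins: read the wrist's pose just before it. get_calibration takes no time and is no camera call.
- job_done(): hands the job in; it is judged then, once.
The state is a dict: "time": time; "q": joint angles; "qd": joint speeds; "joint_efforts": joint torques, N m; "ee_pos": TCP position; "tcp_rot": TCP orientation; "wrist_force": force on the tool from outside, world axes, zero at the start; "torque": the same for the moment, N m; "opening": finger opening in m; "grasp_force": force on a finger pad.
Only numpy, scipy, OpenCV 4.12 (cv2) and the standard library are available. Lean on these libraries where they do the work, as an engineer would, in place of code of your own. Each camera call takes 0.05 s, during which the arm holds its last target. There are 200 camera calls.

## Task

Take the stainless thermometer probe out of the wooden rack and drop it tip-down, all the way, into the narrow well of the grey probe checker, and let go of it. Then turn the checker's spring-return dial clockwise past the first two clicks to the third, its pointer at the long mark, and keep it held there against the spring: finish while still holding the dial, because it runs back if released. Leave the awl in the rack and everything else on the bench where it is.

Things in the scene. Friction and masses are not known exactly. Their poses are not given: they have to be found in the camera images.
- probe: stainless thermometer probe, loose, upright in one of the rack's two holes: stem 10 mm in diameter, 90 mm long (tapered to 7 mm over the last 6 mm) below a smooth cylindrical handle 22 mm in diameter, 50 mm long (140 mm overall, 50 to 100 g). Origin at the stem's tip, z up the probe; the handle spans z = 90 to 140 mm. In the rack the tip is 10 mm above the bench.
- rack: dark wooden block, fixed, 60 mm (x) x 150 mm (y) x 60 mm high, with two holes 12 mm wide and 50 mm deep in its top, at y = -45 and +45 mm; one holds the probe, the other the awl. Origin at the centre of its underside.
- checker: grey probe checker, a fixed box 160 mm (x) x 250 mm (y) x 80 mm high; the well is at y = +70 mm and the dial's axis at y = -60 mm of its top. Origin at the centre of its underside.
- well_mouth (a point): centre of the mouth of the checker's well, at the top of a steel collar (32 mm outside, 22 mm inside diameter, 6 mm high, its top 86 mm above the bench). Below the collar the well is 15 mm wide; its floor is 71 mm below this point. Fully seated, the probe's tip stands on that floor and its handle starts 19 mm above this point.
- dial (a joint): angle of the dial in rad: 0 at rest, growing clockwise seen from above; clicks at 0.4, 0.8 and 1.2, hard stop at 1.5. A spring always drives it back to 0 (about 0.04 N m at rest, 0.1 N m at the third click; the clicks add or take up to about 0.025 N m) and no click holds it by itself.
- dial_grip (a point): point on the dial's upright axis, inside its bar grip, 114 mm above the bench; turns with the dial. The dial is a black disc 64 mm wide, its top 22 mm below this point, with a bar grip across it 50 mm long (this point's x), 12 mm thick (y), its top 6 mm above this point. x points to the steel pointer on the rim, at rest 0.6 rad counter-clockwise from the checker's +x.
- third_mark (a point): middle of the long mark (22 mm) on the checker's top, 53 mm from the dial's axis: the pointer is at it at the third click (1.2 rad). The two 10 mm marks before it are the first and second clicks, the shortest is rest.
- awl: awl upright in the other hole of the rack, with a ball-shaped wooden knob 36 mm in diameter, 118 mm overall; leave it. Origin at its tip.
- whistle: red plastic whistle lying on the bench, 48 mm long, 18 mm high; leave it. Origin under its round chamber.
- padlock: steel padlock lying flat, shackle open, 40 x 46 x 22 mm plus 36 mm of shackle along x; leave it. Origin under the centre of its case.
- coaster: blue ceramic coaster, 100 mm in diameter, 8 mm thick; leave it. Origin at the centre of its underside.
- mug: white mug on the coaster, 76 mm in diameter and 90 mm high, handle to its +y; leave it. Origin at the centre of its underside.
- torch: aluminium torch standing on its lens, 44 mm in diameter at the foot, 115 mm high; leave it. Origin at the centre of its underside.
- tin: flat steel tin of boot wax, 76 mm in diameter, 30 mm high; leave it. Origin at the centre of its underside.

How it is judged:
By the outcome, as a careful person would: the job done as asked, in the order asked, and still so for the second after the job is handed in, while the arm keeps its last pose, push and grip.
It also fails if it takes over 56 s, if anything falls off the work surface, if the arm or the gripper's body presses on something with over 40 N, if the wrist force passes 120 N, or if a joint passes its speed limit or range.

## Working session

There is one attempt and no reset: what is moved stays moved. The work goes in short steps, Python scripts to look and compute and a tool call to move; the robot and the scene stay as the last step left them, time stands still between calls to the robot, and variables do not carry over. Pictures are saved under pics/ and viewed, at most 10 in all, crops included, and the job is handed in when it is done.

Besides the shell and the picture viewer there is one more tool, called after ">>>" as name(argument=value, ...), one argument or row to a line, values as JSON. servo_tool: Moves the arm, as the interface text tells. Its arguments: {"type":"object","properties":{"moves":{"type":"array","items":{"type":"array","items":{"type":"number"}}},"claw":{"type":"number"},"force":{"type":"number"}},"required":["moves"]}

```bash
mkdir -p pics; python3 - <<'E'
from workcell import *
import cv2,numpy as np
o=get_obs();print(o)
for n in("scene","top"):
    im=camera(n);cv2.imwrite(f"pics/{n}0.png",im[:,:,::-1]);print(n,get_calibration(n))
print(get_calibration("wrist"))
a=cv2.imread("pics/top0.png");cv2.imwrite("pics/top0b.png",cv2.resize(a,(800,600)))
a=cv2.imread("pics/scene0.png");cv2.imwrite("pics/scene0b.png",cv2.resize(a,(800,600)))
E
```

```text
{'time': 0.0, 'q': array([-6.44029193e+01,  5.01103661e+00,  1.00326996e+01,  9.50991550e+01,
        6.26576100e-04,  8.99983504e+01]), 'qd': array([ 0.04263893,  0.0409664 ,  0.0544167 , -0.01114276, -0.01575074,
       -0.08763742]), 'joint_efforts': array([-1.45513523e-04, -5.20381308e+01,  4.64808047e+01,  1.61599758e-02,
       -2.91607898e-05,  1.10323919e-05]), 'ee_pos': array([ 0.23752225, -0.4958048 ,  0.23056796]), 'tcp_rot': array([-1.79922508e+02, -6.28806596e-04,  2.55987294e+01]), 'wrist_force': array([-0.13701812, -0.07669125, -0.43451168]), 'torque': array([ 0.04854255, -0.00321889, -0.00656179]), 'grasp_force': 0.0, 'opening': 0.08510635121384498}
scene {'fx': 444.2027215421932, 'fy': 444.2027215421932, 'cx': 256.7907631819743, 'cy': 191.27255042355776, 'k1': -0.16257347851868195, 'rvec': array([ 1.38320127,  1.91487348, -1.06036074]), 'tvec': array([ 0.1928717 , -0.20758669,  1.49368788])}
top {'fx': 364.3756167681945, 'fy': 364.3756167681945, 'cx': 253.0634112731791, 'cy': 189.89114787167924, 'k1': 0.019632113537654827, 'rvec': array([ 2.16091193, -2.14894834,  0.18254636]), 'tvec': array([-0.01932277,  0.53559367,  0.9032385 ])}
{'fx': 305.3363696587513, 'fy': 305.3363696587513, 'cx': 254.94645105575617, 'cy': 183.78877944203302, 'k1': -0.019368181276741094, 'tool_from_camera': array([[ 4.19212945e-04, -9.62129026e-01, -2.72594132e-01,
         6.84655360e-02],
       [ 9.99999904e-01,  3.68883488e-04,  2.35879595e-04,
        -4.35125162e-04],
       [-1.26391131e-04, -2.72594205e-01,  9.62129089e-01,
        -1.42003518e-01],
       [ 0.00000000e+00,  0.00000000e+00,  0.00000000e+00,
         1.00000000e+00]])}
```

View pics/top0b.png

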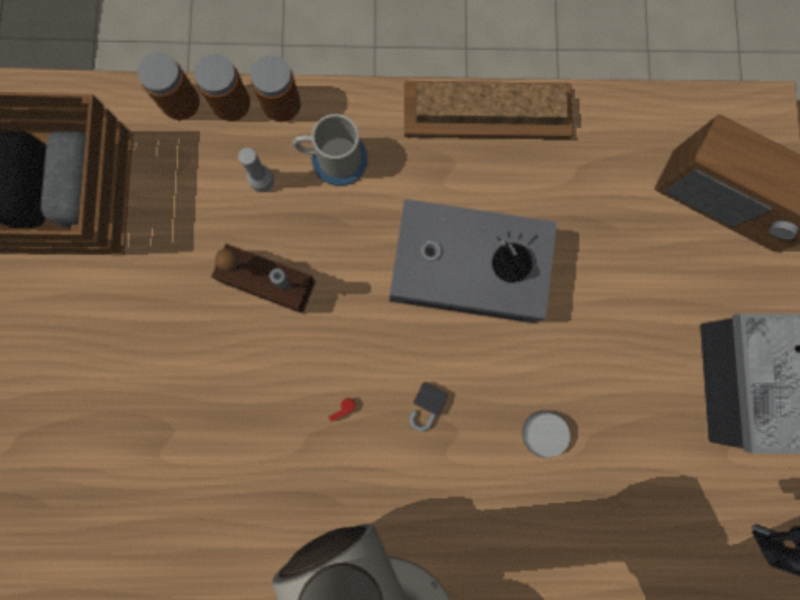

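View pics/scene0b.png

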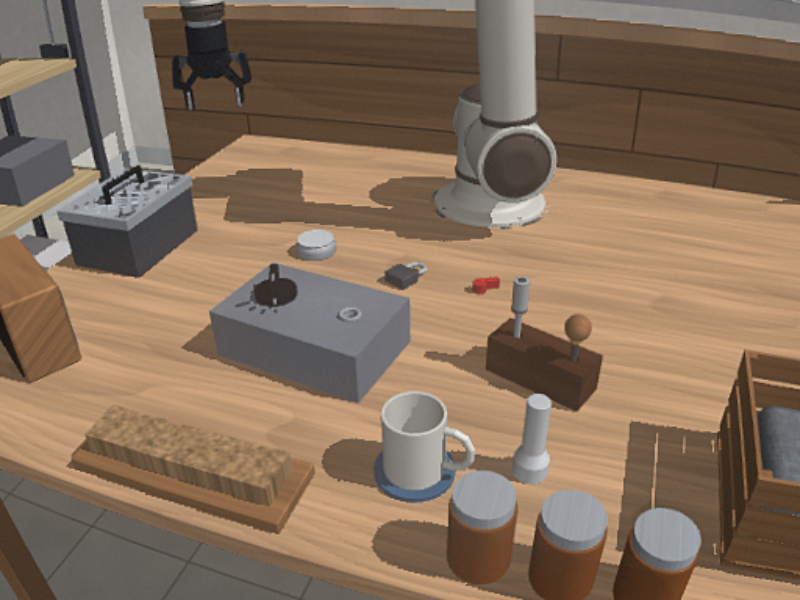

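The top view shows the probe handle at about (278,276), the awl at (227,259), the well collar at (430,251) and the dial at (511,262), all in 800x600 pixels. The scene view shows the probe in the rack hole nearer the checker.

```bash
cat > h.py <<'E'
from workcell import *
import cv2,numpy as np
from scipy.spatial.transform import Rotation as Ro
def ext(n,o=None):
    c=get_calibration(n)
    if n=="wrist":
        T=np.eye(4);T[:3,:3]=Ro.from_euler('xyz',o["tcp_rot"],degrees=True).as_matrix();T[:3,3]=o["ee_pos"]
        W=T@c["tool_from_camera"];return c,W[:3,:3],W[:3,3]
    R=cv2.Rodrigues(c["rvec"])[0];return c,R.T,-R.T@c["tvec"]
def ray(n,uv,o=None):
    c,R,p=ext(n,o);K=np.array([[c["fx"],0,c["cx"]],[0,c["fy"],c["cy"]],[0,0,1]])
    d=cv2.undistortPoints(np.array([[uv]],float),K,np.array([c["k1"],0,0,0.]))[0,0]
    return p,R@np.array([d[0],d[1],1])
def onz(n,uv,z,o=None):
    p,d=ray(n,uv,o);return p+d*(z-p[2])/d[2]
def proj(n,X,o=None):
    c,R,p=ext(n,o);x=R.T@(np.array(X)-p);x=x[:2]/x[2];x=x*(1+c["k1"]*(x@x));return x*c["fx"]+[c["cx"],c["cy"]]
E
python3 - <<'E'
from h import *
f=512/800
for l,uv,z in[("probe",(278,275),.15),("awl",(227,259),.11),("well",(430.5,251),.086),("dial",(511.5,262),.092),("c1",(404,201),.08),("c2",(556,220),.08),("c4",(545,320),.08),("c3",(391,300),.08),("torch",(248,156),.115),("mug",(338,135),.09),("r1",(226,245),.06),("r2",(314,280),.06)]:
    print(l,onz("top",(uv[0]*f,uv[1]*f),z).round(4))
a=cv2.imread("pics/top0.png");b=cv2.imread("pics/scene0.png")
A=cv2.resize(a[115:215,245:360],None,fx=4,fy=4,interpolation=2);B=cv2.resize(a[145:205,130:205],None,fx=4,fy=4,interpolation=2)
C=np.zeros((600,790,3),np.uint8);C[:400,:460]=A;C[:240,470:770]=B
D=cv2.resize(b[165:220,300:390],None,fx=3,fy=3,interpolation=2);C[250:415,470:740]=D
D=cv2.resize(b[165:215,140:270],None,fx=3.5,fy=3.5,interpolation=2);C[420:420+D.shape[0],:D.shape[1]]=D
cv2.imwrite("pics/comp1.png",C)
E
```

```text
probe [0.5501 0.1577 0.15  ]
awl [0.5819 0.2437 0.11  ]
well [ 0.6029 -0.071   0.086 ]
dial [ 0.5848 -0.1989  0.092 ]
c1 [ 0.687  -0.0288  0.08  ]
c2 [ 0.6575 -0.2759  0.08  ]
c4 [ 0.4942 -0.2524  0.08  ]
c3 [ 0.5244 -0.0085  0.08  ]
torch [0.7457 0.2172 0.115 ]
mug [0.7938 0.0793 0.09  ]
r1 [0.6158 0.2603 0.06  ]
r2 [0.5591 0.1162 0.06  ]
```

View pics/comp1.png

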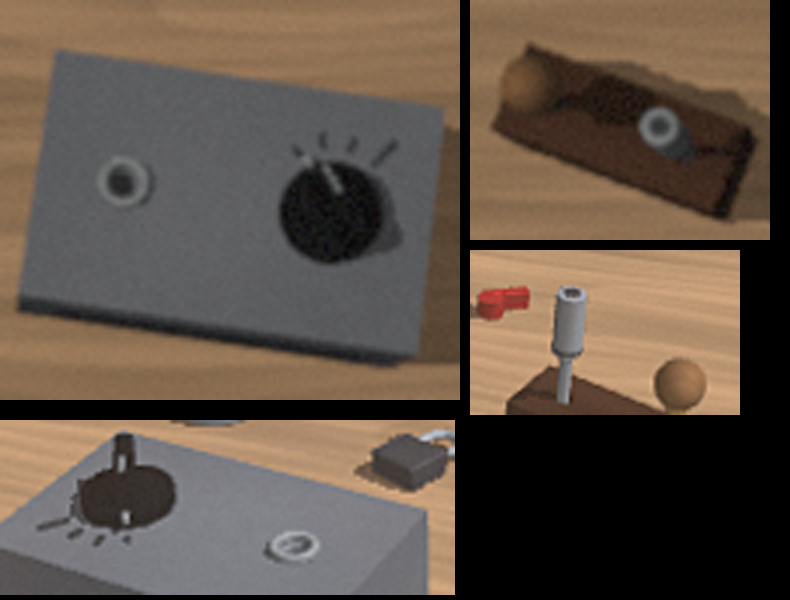

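The crops confirm the pointer at rest beside the shortest mark, the well collar open and the probe upright. I'll stop over the checker first for a wrist view.

Units first: shifts go in shares of 0.4 m and turns go in shares of 4 rad. So 36.6 cm / 40 = 0.915, 35.2 cm / 40 = 0.88, 1.12 rad / 4 = 0.28.

>>> servo_tool(
  moves=[
    [0.88,0.915,0.075,0.28],
    [0.88,0.915,0.075,0.28],
    [0.88,0.915,0.075,0.28],
    [0.88,0.915,0.075,0.28],
    [0.88,0.915,0.075,0.28],
    [0.88,0.915,0.075,0.28],
    [0.88,0.915,0.075,0.28],
    [0.88,0.915,0.075,0.28],
    [0.88,0.915,0.075,0.28],
    [0.88,0.915,0.075,0.28],
    [0.88,0.915,0.075,0.28],
    [0.88,0.915,0.075,0.28],
    [0.88,0.915,0.075,0.28],
    [0.88,0.915,0.075,0.28],
    [0.88,0.915,0.075,0.28],
    [0.88,0.915,0.075,0.28],
    [0.88,0.915,0.075,0.28],
  ],
  claw=0,
  force=40,
)

```text
time: 1.52
ee_pos: [0.5888, -0.1312, 0.2615]
tcp_rot: [180.0, 0.0, 89.7]
wrist_force: [-0.6, -0.3, 0.2]
opening: 0.085
grasp_force: 0.0
```

```bash
python3 - <<'E'
from h import *
import pickle
o=get_obs();im=camera("wrist");pickle.dump(o,open("ow.pkl","wb"));cv2.imwrite("pics/w1.png",im[:,:,::-1])
print(o["time"],o["ee_pos"],o["tcp_rot"],o["q"])
for l,X in[("probe",[.55,.158,.15]),("well",[.603,-.071,.086]),("dial",[.585,-.199,.12])]:print(l,proj("wrist",X,o))
cv2.imwrite("pics/w1b.png",cv2.resize(im[:,:,::-1],(800,600)))
E
```

```text
1.5167 [ 0.58880902 -0.13121147  0.2615206 ] [1.79997752e+02 1.15466955e-02 8.96754755e+01] [-1.25575450e+01  1.34529163e+01  2.30680431e+01  9.96104830e+01
 -1.08081644e-02  7.77669788e+01]
probe [ 192.26366644 -260.23988532]
well [269.46680319 106.56003766]
dial [252.2772015  237.45805661]
```

View pics/w1b.png

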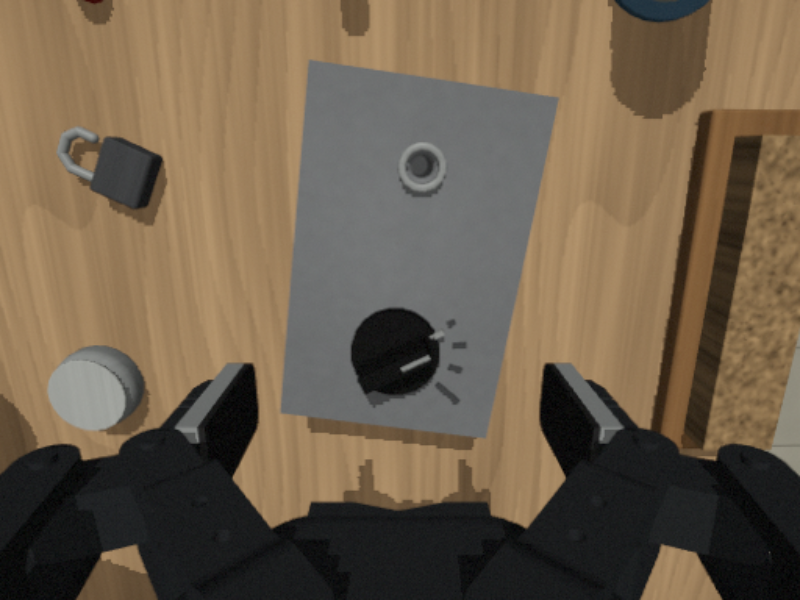

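The wrist view shows the collar at about (422,169), the dial disc at (395,351) and the checker's top corners at (309,61), (557,97), (488,437) and (282,412).

```bash
python3 - <<'E'
from h import *
import pickle
o=pickle.load(open("ow.pkl","rb"));im=cv2.imread("pics/w1.png");g=cv2.cvtColor(im,6)
m=np.zeros_like(g);r=(slice(85,130),slice(248,292));m[r]=(g[r]>np.median(g[r])+18)*255
c=max(cv2.findContours(m,0,1)[0],key=cv2.contourArea);e=cv2.fitEllipse(c);print("collar",e,onz("wrist",e[0],.086,o))
m=np.zeros_like(g);r=(slice(185,260),slice(215,290));m[r]=(g[r]<45)*255
m=cv2.morphologyEx(m,2,np.ones((5,5)));c=max(cv2.findContours(m,0,1)[0],key=cv2.contourArea);e=cv2.fitEllipse(c);print("disc",e,onz("wrist",e[0],.092,o))
f=.64
C=[onz("wrist",(u*f,v*f),.08,o) for u,v in[(309,61),(557,97),(488,437),(282,412)]]
for p in C:print(p.round(4))
ctr=np.mean(C,0);yx=C[0]+C[1]-C[2]-C[3];y=-np.arctan2(yx[0],yx[1]);print(ctr,"yaw",y)
R=np.array([[np.cos(y),-np.sin(y)],[np.sin(y),np.cos(y)]]);print("well",ctr[:2]+R@[0,.07],"dial",ctr[:2]+R@[0,-.06])
a,b=[onz("wrist",(u*f,v*f),.12,o) for u,v in[(402,371),(430,358)]];print(a,b,"bar ang",np.arctan2(*(b-a)[1::-1]))
# probe from top/scene
t=cv2.imread("pics/top0.png");
p1,d1=ray("top",(130+(659-470)/4,145+126/4));p2,d2=ray("scene",(300+(572-470)/3,165+(293-250)/3))
s=np.linalg.lstsq(np.c_[d1,-d2],p2-p1,rcond=None)[0];print("probe",p1+s[0]*d1,p2+s[1]*d2)
E
```

```text
collar ((269.8894958496094, 105.74766540527344), (28.117385864257812, 29.51662826538086), 2.1452980041503906) [ 0.60342074 -0.07020511  0.086     ]
disc ((251.95315551757812, 225.3235321044922), (54.6268424987793, 56.00738525390625), 45.595096588134766) [ 0.5843799  -0.19785678  0.092     ]
[ 0.5329 -0.0066  0.08  ]
[ 0.6895 -0.0284  0.08  ]
[ 0.6568 -0.2747  0.08  ]
[ 0.4986 -0.2522  0.08  ]
[ 0.59442124 -0.14051177  0.08      ] yaw -0.13540084405581312
well [ 0.60387036 -0.07115246] dial [ 0.58632199 -0.19996261]
[ 0.59008295 -0.19900336  0.12      ] [ 0.60816824 -0.18991373  0.12      ] bar ang 0.46572365523288917
probe [0.54882639 0.15902401 0.15074786] [0.54896374 0.15841919 0.15065892]
```

To row units: 26 cm / 40 = 0.65, -4 cm / 40 = -0.1.

>>> servo_tool(
  moves=[
    [-0.1,0.65,0,0],
    [-0.1,0.65,0,0],
    [-0.1,0.65,0,0],
    [-0.1,0.65,0,0],
    [-0.1,0.65,0,0],
    [-0.1,0.65,0,0],
    [-0.1,0.65,0,0],
    [-0.1,0.65,0,0],
    [-0.1,0.65,0,0],
    [-0.1,0.65,0,0],
  ],
)

```text
time: 2.4
ee_pos: [0.5498, 0.1286, 0.2615]
tcp_rot: [180.0, 0.0, 89.7]
wrist_force: [0.4, 0.2, 0.0]
opening: 0.0857
grasp_force: 0.0
```

```bash
python3 - <<'E'
from h import *
import pickle
o=get_obs();im=camera("wrist");pickle.dump(o,open("ow2.pkl","wb"));cv2.imwrite("pics/w2.png",im[:,:,::-1])
print(o["time"],o["ee_pos"],o["tcp_rot"])
print(proj("wrist",[.55,.158,.15],o))
cv2.imwrite("pics/w2b.png",cv2.resize(im[:,:,::-1],(800,600)))
E
```

```text
2.4 [0.54976975 0.12862531 0.26147018] [1.79981210e+02 1.71680289e-02 8.97018024e+01]
[255.85733067 146.84769393]
```

View pics/w2b.png

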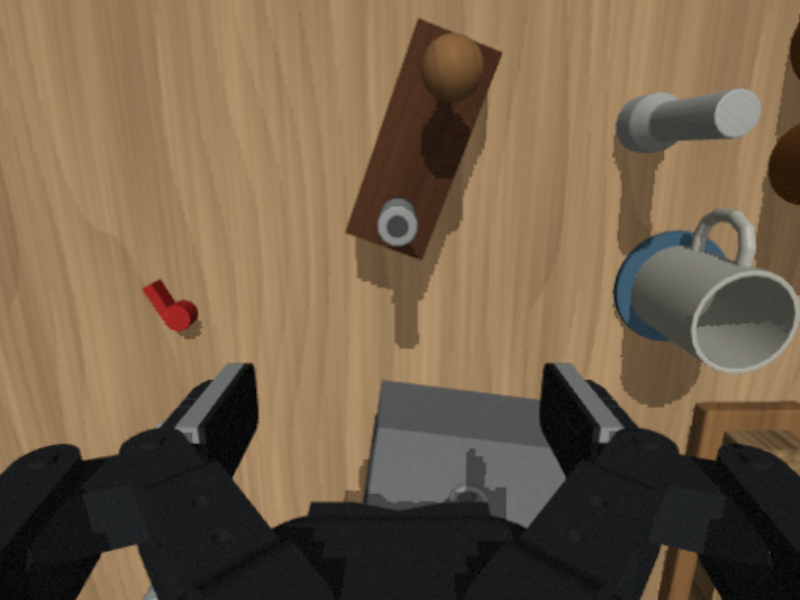

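The probe's top is at (397,226), within about 2 mm of the triangulated (0.549, 0.159). I'll go down and grip it.

To row units: -15.2 cm / 40 = -0.38, 3.1 cm / 40 = 0.0775, 0.02 rad / 4 = 0.005.

>>> servo_tool(
  moves=[
    [-0.0025,0.0775,-0.05,0.005],
    [-0.0025,0.0775,-0.1375,0.005],
    [-0.0025,0.0775,-0.225,0.005],
    [-0.0025,0.0775,-0.3,0.005],
    [-0.0025,0.0775,-0.35,0.005],
    [-0.0025,0.0775,-0.38,0.005],
    [-0.0025,0.0775,-0.38,0.005],
    [-0.0025,0.0775,-0.38,0.005],
  ],
)

```text
time: 3.12
ee_pos: [0.549, 0.1601, 0.1099]
tcp_rot: [180.0, 0.0, 90.8]
wrist_force: [-0.5, -0.0, 0.3]
opening: 0.0856
grasp_force: 0.0
```

>>> servo_tool(
  moves=[
    [0,0,0,0],
    [0,0,0,0],
    [0,0,0,0],
    [0,0,0,0],
    [0,0,0,0],
    [0,0,0,0],
    [0,0,0,0],
    [0,0,0,0],
    [0,0,0,0],
    [0,0,0,0],
    [0,0,0,0],
    [0,0,0,0],
  ],
  claw=1,
  force=30,
)

```text
time: 4.12
ee_pos: [0.5489, 0.1611, 0.1098]
tcp_rot: [179.9, -0.0, 90.9]
wrist_force: [0.8, 0.5, 6.2]
opening: 0.0206
grasp_force: 30.3
```

To row units: 12 cm / 40 = 0.3, 11 cm / 40 = 0.275.

>>> servo_tool(
  moves=[
    [0,0,0.025,0],
    [0,0,0.0625,0],
    [0,0,0.125,0],
    [0,0,0.2,0],
    [0,0,0.275,0],
    [0,0,0.3,0],
    [0,0,0.3,0],
    [0,0,0.3,0],
    [0,0,0.3,0],
  ],
)

```text
time: 4.87
ee_pos: [0.5482, 0.1608, 0.2273]
tcp_rot: [-179.9, 0.0, 90.9]
wrist_force: [-0.9, 0.1, -0.8]
opening: 0.0211
grasp_force: 29.9
```

```bash
python3 - <<'E'
from h import *
o=get_obs();im=camera("scene")[:,:,::-1];w=camera("wrist")[:,:,::-1];t=camera("top")[:,:,::-1]
print(o["time"],o["ee_pos"],o["opening"],o["wrist_force"],o["torque"])
cv2.imwrite("pics/s2.png",im)
e=o["ee_pos"]
for z in(.031,-.009,-.059,-.099):print(z,proj("scene",e+[0,0,z]),proj("top",e+[0,0,z]))
C=np.zeros((520,780,3),np.uint8);u,v=proj("scene",e).astype(int)
C[:,:400]=cv2.resize(im[v-60:v+70,u-50:u+50],(400,520),interpolation=2)
C[:280,404:780]=cv2.resize(w,(376,280));cv2.imwrite("pics/c2.png",C);print(u-50,v-60)
E
```

```text
4.8667 [0.54817732 0.16084358 0.22734588] 0.02107681383192524 [-0.90090995  0.12234509 -0.84892646] [-0.02579071 -0.00642365 -0.01626624]
0.031 [339.22363056 132.94864811] [166.36350639 166.90192141]
-0.009 [337.70658127 150.82550601] [170.43726766 170.89358734]
-0.059 [335.84692581 172.08661496] [174.97042663 175.33608743]
-0.099 [334.39265411 188.25827035] [178.21742658 178.51860073]
288 86
```

View pics/c2.png

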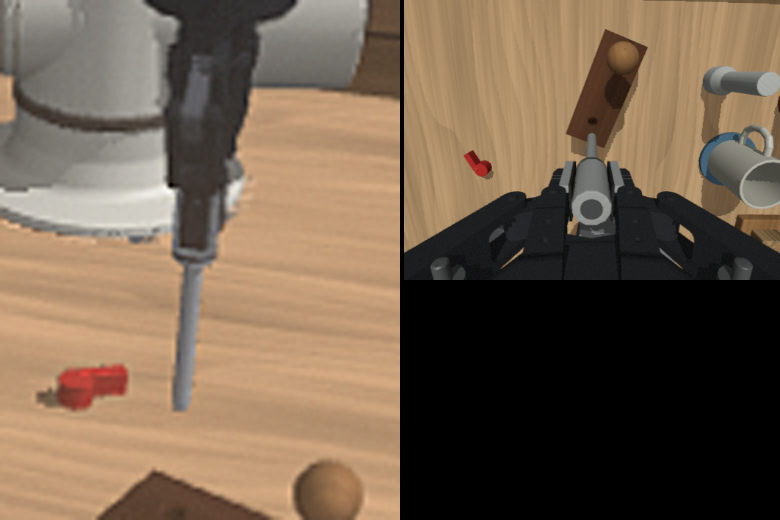

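The probe is held upright. Its tip is at scene pixel (333,188.5), about 1 px from the prediction, so tilt is negligible. I'll hover over the well and compare tip and collar there.

To row units: -23.1 cm / 40 = -0.5775, 5.5 cm / 40 = 0.1375.

>>> servo_tool(
  moves=[
    [0.025,-0.075,0,0],
    [0.05,-0.175,0,0],
    [0.075,-0.275,0,0],
    [0.1,-0.375,0,0],
    [0.1175,-0.4625,0,0],
    [0.13,-0.5375,0,0],
    [0.1375,-0.5775,0,0],
    [0.1375,-0.5775,-0.05,0],
    [0.1375,-0.5775,-0.0575,0],
    [0.1375,-0.5775,-0.0575,0],
    [0.1375,-0.5775,-0.0575,0],
  ],
)

```text
time: 5.93
ee_pos: [0.6032, -0.0694, 0.206]
tcp_rot: [-179.9, -0.0, 91.0]
wrist_force: [-0.8, 1.0, -0.2]
opening: 0.0209
grasp_force: 29.8
```

```bash
python3 - <<'E'
from h import *
import pickle
o=get_obs();w=camera("wrist")[:,:,::-1];s=camera("scene")[:,:,::-1]
pickle.dump(o,open("o3.pkl","wb"));cv2.imwrite("pics/w3.png",w);cv2.imwrite("pics/s3.png",s)
print(o["time"],o["ee_pos"],o["tcp_rot"])
e=o["ee_pos"]
u,v=proj("wrist",[.6034,-.0705,.086],o);print("collar pred w",u,v,"tip",proj("wrist",e-[0,0,.099],o))
print("scene collar",proj("scene",[.6034,-.0705,.086]),"tip",proj("scene",e-[0,0,.099]))
u,v=int(u),int(v);C=np.zeros((480,780,3),np.uint8);y0=v-40
C[:,:390]=cv2.resize(w[y0:y0+80,u-32:u+33],(390,480),interpolation=2)
a,b=proj("scene",[.6034,-.0705,.1]).astype(int);C[:,390:]=cv2.resize(s[b-40:b+40,a-32:a+33],(390,480),interpolation=2);print(u-32,y0,a-32,b-40)
cv2.imwrite("pics/c3.png",C)
E
```

```text
5.9333 [ 0.60322185 -0.06943906  0.20603273] [-1.79927047e+02 -1.65243236e-02  9.09535475e+01]
collar pred w 256.10513137020513 179.5383010993375 tip [255.93776763 184.8995454 ]
scene collar [225.27275843 200.43201018] tip [225.21845362 192.54064831]
224 139 192 155
```

View pics/c3.png

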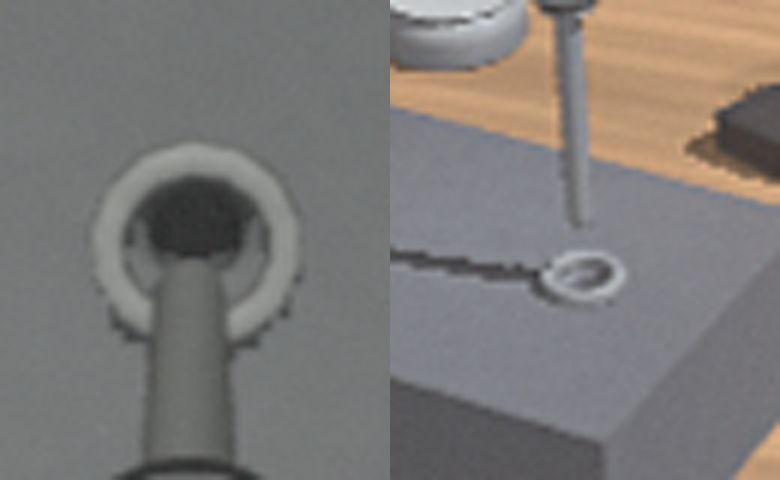

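In the wrist crop the collar centre is (256.7,179.5) and the tip is about 1 px to the left. So the probe needs roughly +0.8 mm in x and +0.3 mm in y before I lower it.

To row units: -4 cm / 40 = -0.1, 0.07 cm / 40 = 0.0018.

>>> servo_tool(
  moves=[
    [0.0018,0.0008,0,0],
    [0.0018,0.0008,-0.025,0],
    [0.0018,0.0008,-0.05,0],
    [0.0018,0.0008,-0.075,0],
    [0.0018,0.0008,-0.095,0],
    [0.0018,0.0008,-0.1,0],
    [0.0018,0.0008,-0.1,0],
  ],
)

```text
time: 6.62
ee_pos: [0.6038, -0.0697, 0.165]
tcp_rot: [-179.9, -0.0, 90.9]
wrist_force: [-0.5, 0.6, -0.2]
opening: 0.0211
grasp_force: 29.8
```

To row units: -4.7 cm / 40 = -0.1175, -4.5 cm / 40 = -0.1125.

>>> servo_tool(
  moves=[
    [0,0,-0.025,0],
    [0,0,-0.05,0],
    [0,0,-0.075,0],
    [0,0,-0.1,0],
    [0,0,-0.1125,0],
    [0,0,-0.1175,0],
    [0,0,-0.1175,0],
    [0,0,-0.1175,0],
  ],
)

```text
time: 7.28
ee_pos: [0.6044, -0.0697, 0.1195]
tcp_rot: [180.0, 0.0, 90.9]
wrist_force: [0.8, -0.2, -0.4]
opening: 0.0211
grasp_force: 29.8
```

To row units: -0.3 cm / 40 = -0.0075, -0.2 cm / 40 = -0.005.

>>> servo_tool(
  moves=[
    [0,0,-0.005,0],
    [0,0,-0.0075,0],
    [0,0,-0.0075,0],
    [0,0,-0.0075,0],
  ],
)

```text
time: 7.62
ee_pos: [0.6044, -0.0697, 0.1164]
tcp_rot: [180.0, 0.0, 90.9]
wrist_force: [0.3, -0.9, -0.8]
opening: 0.0209
grasp_force: 29.8
```

>>> servo_tool(
  moves=[
    [0,0,0,0],
    [0,0,0,0],
    [0,0,0,0],
    [0,0,0,0],
    [0,0,0,0],
    [0,0,0,0],
    [0,0,0,0],
    [0,0,0,0],
    [0,0,0,0],
    [0,0,0,0],
  ],
  claw=0,
)

```text
time: 8.45
ee_pos: [0.6044, -0.0697, 0.1163]
tcp_rot: [180.0, 0.0, 90.9]
wrist_force: [0.1, -0.2, -0.5]
opening: 0.0852
grasp_force: 0.0
```

To row units: 14 cm / 40 = 0.35, 12 cm / 40 = 0.3.

>>> servo_tool(
  moves=[
    [0,0,0.075,0],
    [0,0,0.15,0],
    [0,0,0.225,0],
    [0,0,0.3,0],
    [0,-0.2,0.35,0],
    [0,-0.25,0.35,0],
    [0,-0.25,0.35,0],
    [0,-0.25,0.35,0],
  ],
)

```text
time: 9.12
ee_pos: [0.6043, -0.1735, 0.2569]
tcp_rot: [179.9, 0.1, 90.7]
wrist_force: [0.4, 0.3, -0.1]
opening: 0.0851
grasp_force: 0.0
```

```bash
python3 - <<'E'
from h import *
import pickle
o=get_obs();w=camera("wrist")[:,:,::-1];s=camera("scene")[:,:,::-1]
pickle.dump(o,open("o4.pkl","wb"));cv2.imwrite("pics/w4.png",w)
print(o["time"],o["ee_pos"],o["tcp_rot"])
print("top pred w",proj("wrist",[.6038,-.0702,.155],o),"dial",proj("wrist",[.585,-.199,.12],o))
print("scene handle top/bottom",proj("scene",[.6038,-.0702,.155]),proj("scene",[.6038,-.0702,.105]))
C=np.zeros((400,790,3),np.uint8);C[:,:533]=cv2.resize(w,(533,400))
a,b=proj("scene",[.6038,-.0702,.12]).astype(int);C[:,540:790]=cv2.resize(s[b-40:b+40,a-25:a+25],(250,400),interpolation=2);print(a-25,b-40)
cv2.imwrite("pics/c4.png",C)
E
```

```text
9.1167 [ 0.60431955 -0.17351362  0.25687113] [1.79941929e+02 6.69373055e-02 9.07142766e+01]
top pred w [256.83767809  49.53268648] dial [235.1672885  199.06376731]
scene handle top/bottom [223.55611532 173.83197178] [224.85080017 193.39533678]
199 147
```

View pics/c4.png

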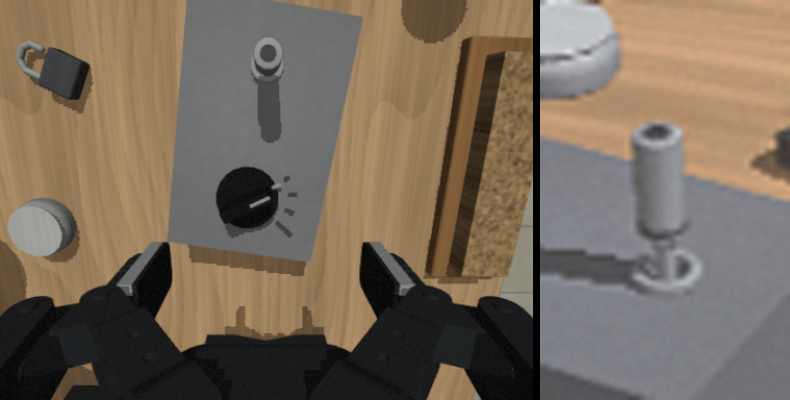

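The probe is seated: its handle top projects to (222.6,173.4), against (223.6,173.8) predicted for fully seated. The dial is undisturbed, so next I align over it.

To row units: -2.55 cm / 40 = -0.0638, -1.9 cm / 40 = -0.0475, 2.03 rad / 4 = 0.5075.

>>> servo_tool(
  moves=[
    [-0.0475,-0.0638,0,0.5075],
    [-0.0475,-0.0638,0,0.5075],
    [-0.0475,-0.0638,0,0.5075],
    [-0.0475,-0.0638,0,0.5075],
    [-0.0475,-0.0638,0,0.5075],
    [-0.0475,-0.0638,0,0.5075],
    [-0.0475,-0.0638,0,0.5075],
    [-0.0475,-0.0638,0,0.5075],
    [-0.0475,-0.0638,0,0.5075],
    [-0.0475,-0.0638,0,0.5075],
    [-0.0475,-0.0638,0,0.5075],
    [-0.0475,-0.0638,0,0.5075],
    [-0.0475,-0.0638,0,0.5075],
    [-0.0475,-0.0638,0,0.5075],
    [-0.0475,-0.0638,0,0.5075],
    [-0.0475,-0.0638,0,0.5075],
    [-0.0475,-0.0638,0,0.5075],
    [-0.0475,-0.0638,0,0.5075],
    [-0.0475,-0.0638,0,0.5075],
    [-0.0475,-0.0638,0,0.5075],
  ],
)

```text
time: 10.88
ee_pos: [0.5854, -0.1945, 0.2562]
tcp_rot: [180.0, -0.0, -152.8]
wrist_force: [-0.8, -0.1, 0.2]
opening: 0.0852
grasp_force: 0.0
```

```bash
python3 - <<'E'
from h import *
o=get_obs();w=camera("wrist")[:,:,::-1]
cv2.imwrite("pics/w5.png",w)
print(o["time"],o["ee_pos"],o["tcp_rot"],o["q"])
print("dial",proj("wrist",[.585,-.199,.12],o))
C=cv2.resize(w[100:290,150:400],(750,570));cv2.imwrite("pics/c5.png",C)
E
```

```text
10.8833 [ 0.58539672 -0.19453361  0.25619228] [ 1.79988353e+02 -3.79231543e-03 -1.52819016e+02] [-1.83847172e+01  1.53225224e+01  2.47198655e+01  9.94083149e+01
  5.44633224e-03 -4.55657013e+01]
dial [250.38908381 172.10049359]
```

View pics/c5.png

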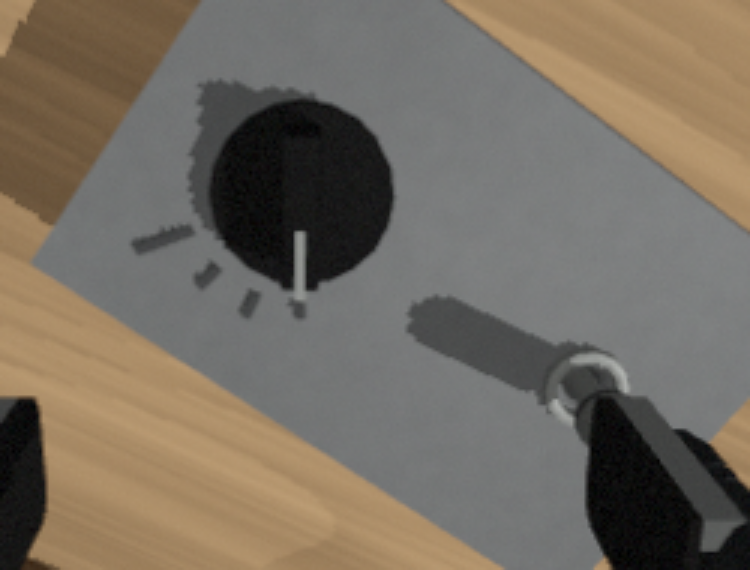

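The bar is vertical in the picture at u≈250, where the prediction is 250.4, so yaw is right. It needs a 4.5 mm shift in -y, then I lower and grip.

To row units: -15.9 cm / 40 = -0.3975, -0.45 cm / 40 = -0.0113.

>>> servo_tool(
  moves=[
    [-0.0013,-0.0113,-0.075,0],
    [-0.0013,-0.0113,-0.1625,0],
    [-0.0013,-0.0113,-0.25,0],
    [-0.0013,-0.0113,-0.325,0],
    [-0.0013,-0.0113,-0.3625,0],
    [-0.0013,-0.0113,-0.385,0],
    [-0.0013,-0.0113,-0.3975,0],
    [-0.0013,-0.0113,-0.3975,0],
    [-0.0013,-0.0113,-0.3975,0],
  ],
)

```text
time: 11.68
ee_pos: [0.5854, -0.1999, 0.0985]
tcp_rot: [-179.9, 0.1, -152.8]
wrist_force: [0.7, -0.8, 0.7]
opening: 0.0854
grasp_force: 0.0
```

>>> servo_tool(
  moves=[
    [0,0,0,0],
    [0,0,0,0],
    [0,0,0,0],
    [0,0,0,0],
    [0,0,0,0],
    [0,0,0,0],
    [0,0,0,0],
    [0,0,0,0],
    [0,0,0,0],
    [0,0,0,0],
    [0,0,0,0],
    [0,0,0,0],
    [0,0,0,0],
  ],
  claw=1,
  force=50,
)

```text
time: 12.77
ee_pos: [0.5851, -0.2, 0.0976]
tcp_rot: [-179.9, 0.0, -152.8]
wrist_force: [1.0, -5.1, 3.7]
opening: 0.0113
grasp_force: 51.9
```

To row units: -0.6 rad / 4 = -0.15.

>>> servo_tool(
  moves=[
    [0,0,0,-0.015],
    [0,0,0,-0.03],
    [0,0,0,-0.045],
    [0,0,0,-0.06],
    [0,0,0,-0.075],
    [0,0,0,-0.09],
    [0,0,0,-0.105],
    [0,0,0,-0.12],
    [0,0,0,-0.135],
    [0,0,0,-0.15],
    [0,0,0,-0.15],
  ],
)

```text
time: 13.68
ee_pos: [0.5851, -0.1997, 0.0976]
tcp_rot: [-180.0, 0.0, 172.7]
wrist_force: [2.1, -4.4, 3.7]
opening: 0.0109
grasp_force: 51.7
```

To row units: -0.6 rad / 4 = -0.15.

>>> servo_tool(
  moves=[
    [0,0,0,-0.015],
    [0,0,0,-0.03],
    [0,0,0,-0.045],
    [0,0,0,-0.06],
    [0,0,0,-0.075],
    [0,0,0,-0.09],
    [0,0,0,-0.105],
    [0,0,0,-0.12],
    [0,0,0,-0.135],
    [0,0,0,-0.15],
    [0,0,0,-0.15],
    [0,0,0,-0.15],
  ],
)

```text
time: 14.68
ee_pos: [0.5852, -0.1995, 0.0976]
tcp_rot: [180.0, 0.0, 138.7]
wrist_force: [3.0, -2.1, 4.6]
opening: 0.0108
grasp_force: 51.8
```

```bash
python3 - <<'E'
from h import *
o=get_obs();w=camera("wrist")[:,:,::-1];s=camera("scene")[:,:,::-1];t=camera("top")[:,:,::-1]
print(o["time"],o["ee_pos"],o["tcp_rot"],o["wrist_force"],o["torque"],o["q"][5])
cy=-.128;c=np.array([.585,-.199])
for a in(1.1,1.2,1.3):
    th=.475-a;d=np.array([np.cos(th),np.sin(th)]);print(a,[proj("wrist",[*(c+r*d),z],o).round(1) for r,z in((.03,.093),(.042,.08),(.064,.08))])
C=np.zeros((500,795,3),np.uint8);C[:,:500]=cv2.resize(w[40:240,155:355],(500,500))
a,b=proj("scene",[.585,-.199,.1]).astype(int);C[:290,505:795]=cv2.resize(s[b-30:b+30,a-35:a+25],(290,290),interpolation=2)
cv2.imwrite("pics/c6.png",C)
E
```

```text
14.6833 [ 0.58518828 -0.19947826  0.09759142] [1.79954510e+02 2.62529089e-02 1.38681309e+02] [ 2.98789719 -2.06849321  4.57043296] [-0.29642653 -0.66837626  0.12752497] 22.480789799580794
1.1 [array([261. , 284.1]), array([262.4, 288.7]), array([265.5, 319.1])]
1.2 [array([255.5, 284.3]), array([255.4, 289. ]), array([255.3, 319.5])]
1.3 [array([250.1, 284. ]), array([248.5, 288.6]), array([245., 319.])]
```

View pics/c6.png

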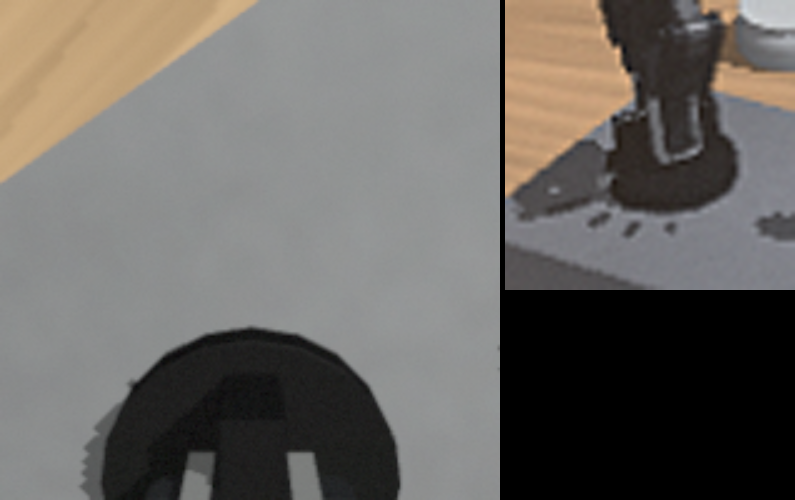

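The bar sits square between the pads. The opening held at 10.8 mm, so it hasn't slipped, and the tool has turned 1.195 rad. I'll nudge slightly and check the pointer numerically in the scene view.

To row units: -0.01 rad / 4 = -0.0025.

>>> servo_tool(
  moves=[
    [0,0,0,-0.0025],
    [0,0,0,-0.0025],
    [0,0,0,-0.0025],
    [0,0,0,-0.0025],
  ],
)

```text
time: 15.17
ee_pos: [0.5852, -0.1995, 0.0976]
tcp_rot: [180.0, 0.0, 138.0]
wrist_force: [3.5, -1.1, 4.6]
opening: 0.0107
grasp_force: 52.0
```

```bash
python3 - <<'E'
from h import *
s0=cv2.imread("pics/scene0.png");o=get_obs();s=camera("scene")[:,:,::-1];cv2.imwrite("pics/s7.png",s)
print(o["tcp_rot"],o["torque"][2],o["time"],o["opening"])
g0=cv2.cvtColor(s0,6).astype(np.float32);g=cv2.cvtColor(s,6).astype(np.float32)
c=np.array([.585,-.199])
def samp(g,r,z,a):
    P=np.array([proj("scene",[*(c+r*np.array([np.cos(.47-x),np.sin(.47-x)])),z]) for x in a]).astype(np.float32)
    return cv2.remap(g,P[:,:1].copy(),P[:,1:].copy(),1).ravel().round().astype(int)
A0=np.arange(-.4,1.61,.1);print("ang",A0.round(1))
for r in(.024,.028,.032,.036,.053):
    z=.094 if r<.05 else .08
    print(r,"rest",samp(g0,r,z,A0));print(r,"now ",samp(g,r,z,A0))
E
```

```text
[1.79954181e+02 2.33970405e-02 1.38020454e+02] 0.07866908336874551 15.1667 0.01065062540185736
ang [-0.4 -0.3 -0.2 -0.1 -0.   0.1  0.2  0.3  0.4  0.5  0.6  0.7  0.8  0.9
  1.   1.1  1.2  1.3  1.4  1.5  1.6]
0.024 rest [51 50 50 50 48 54 58 51 47 49 47 47 49 45 46 49 48 49 49 49 49]
0.024 now  [45 48 47 47 48 45 46 45 48 48 47 46 47 48 46 43 42 43 44 45 46]
0.028 rest [49 50 50 49 53 96 96 55 50 51 51 50 48 47 47 47 47 46 46 46 47]
0.028 now  [47 50 48 46 48 47 48 47 47 47 47 48 48 50 47 45 43 41 42 42 43]
0.032 rest [ 48  48  51  49  48 144 103  47  50  49  48  49  49  49  48  49  50  49
  49  48  50]
0.032 now  [46 46 46 46 46 45 45 46 46 45 46 47 47 46 43 43 56 56 49 41 39]
0.036 rest [ 47  47  47  48  40 149  74  43  46  46  47  48  46  46  43  50  53  68
  79  71  75]
0.036 now  [ 44  44  46  44  44  43  44  45  41  44  44  43  43  43  33  74 111  90
  67  69  77]
0.053 rest [127 127 126 125 125 125 126 122 125 118 124 127 127  94 106 126 120  87
  92 121 123]
0.053 now  [130 130 128 127 127 127 127 126 127 119 127 125 130  94 105 128 123  81
  63  78  77]
```

The pointer now shows at about 1.2 rad on the arc. The holding torque fell from 0.13 to 0.08 N m over the last nudge, as expected when crossing the third click. The grip is steady, so I'm handing in.

```bash
python3 -c "
from workcell import *
print(job_done())"
```

```text
the job is handed in; nothing more can be done
None
```

The probe is seated in the checker's well and released, and the dial is being held at the third click at about 1.2 rad; I handed in after about 15 s of robot time, and the pass/fail result was not returned.

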